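Slide the glazed dish into the kiln hand-over bay and shut the gate

ROBOT

A 6-joint arm with a two-finger parallel gripper is mounted at the origin on the work surface. World frame = base frame: x ahead of the robot, y to its left, z up, the work surface at z = 0. Lengths are in mm, angles in rad, forces in N, time in s.
With the tool pointing down it reaches from about 275 to 1000 mm from the base axis. Payload 8.4 kg.
Tool frame: the origin (TCP) lies between the finger pads; the fingertips stand 17 mm ahead of it and the grasp point (between the pads) lies 2 mm behind it; z points along the fingers, y is the line along which they close (so a half turn about z gives the same grasp; the last joint's range is limited). The gripper opens to 85 mm and grips with 20 to 120 N. Pads are 22 mm wide; open, the fingers measure 114 mm over their backs; the gripper's body (76 mm by 85 mm) begins 54 mm behind the grasp point. The pads swing forward as they close: fully open they stand 13 mm farther back than shut.
Start: joints at [1.278, 0.353, 1.633, -0, 1.155, -0.002], TCP at [179.198, 598.762, 248.281] pointing down, gripper open.
Joint ranges: [-2.63, 2.63], [-0.92, 2.1], [0.06, 2.66], [-1.3, 4.44], [0, 2.69], [-3.02, 3.02]. Speed limits (rad/s): [2.22, 2.22, 2.79, 3.14, 3.14, 3.14].

INTERFACE

Orientations are given as [roll, pitch, yaw] about the fixed x, y, z axes, in that order (R = Rz(yaw) Ry(pitch) Rx(roll)).
In Python, from rig import sense, grab_frame, sign_off gives the robot as it stands. The module is installed in compiled form; this text tells all that it offers.
- The arm moves only by the tool send_rows, never from a script. Its argument "moves" is a list that holds one entry, the list of rows, each a list of 7 numbers: the shift along the world's x, y, z in m, then the turn, a rotation vector about the world's x, y, z in rad, then the opening, from -1 (shut) to 1 (fully open). In form: [[[dx, dy, dz, rx, ry, rz, jaw], ...]]. A call has 1 to 10 rows; each row shifts and turns the commanded pose from where the row before left it; what a row does not reach is not made up. A row lasts 1/10 s, in which the tool goes at most 50 mm and 8.59 degrees, less where a joint would pass 70% of its speed; a pose out of reach is approached as far as the arm can. A call with a gripper value outside its range is refused whole. The fingers move at their own pace and stop on an object; "grip_force" is the grip in N (left out, the last holds). Time passes only in rows, so rows that do not move let the fingers close. It gives the time, the measured TCP pose, the force, the opening and the grip force at its end, in the units of the state.
- sense(): the state, without advancing time (a new reading comes with each control period).
- grab_frame(name): name is "scene" or "top" or "wrist"; returns a dict with "img" (384x512x3 uint8, red, green, blue), "mtx" (3x3 intrinsics, pixels), "dist" ([k1, k2, p1, p2, k3] as OpenCV has them; the pictures are not rectified), "rvec" (rotation vector, rad) and "tvec" (3), from world to camera coordinates, as OpenCV has them; the wrist camera has in their place "T_tool_cam" (4x4, takes a point from camera to tool coordinates, whose origin is the TCP and whose axes are the flange's). Camera axes: x right, y down, z forward; pixel columns grow to the right and rows downward; lengths in mm; the calibration is good to about 2 mm. A picture is of the moment at which its call begins: read the wrist's pose just before it. There is no depth.
- sign_off(): hands the job in; it is judged then, once.
The state is a dict: "clock": time; "qpos": joint angles; "qvel": joint speeds; "joint_efforts": joint torques, N m; "eef_pos": TCP position; "tcp_rot": TCP orientation; "contact_force": force on the tool from outside, world axes, zero at the start; "wrist_torque": the same for the moment, N m; "opening": opening from 0.0 (shut) to 1.0 (fully open); "grasp_force": force on a finger pad.
Only numpy, scipy, OpenCV 4.12 (cv2) and the standard library are available. Lean on these libraries where they do the work, as an engineer would, in place of code of your own. Each camera call takes 0.05 s, during which the arm holds its last target. There are 200 camera calls.

TASK

Slide the white glazed dish across the table into the blue bay until it stands wholly on the yellow round mark, keeping it flat on the table (do not lift or tip it). Then swing the bay's gate fully shut behind it. Do not disturb the unglazed dish or any of the other loose things.

Things in the scene. Friction and masses are not known exactly. Their poses are not given: they have to be found in the camera images.
- glazed_dish: white glazed round dish with upright walls: outer diameter 90 mm (82 mm at the foot), height 36 mm, wall 5 mm, about 0.22 kg. Origin: centre of its underside
- mark (a point): centre of the yellow round mark (diameter 114 mm, painted flush with the table) on the floor of the blue bay; no raised floor, dishes slide straight in. Axes are the bay's: +x points from its open side inward, z up
- bay: blue three-walled bay fixed to the table, walls 30 mm high, 12 mm thick. Origin: centre of the mark, same axes. Side walls' inner faces at y = -65 mm and +65 mm, back wall's inner face at x = +68 mm, front ends of the walls at x = -69 mm, where the open side is
- gate (a joint): the gate's hinge angle, rad: 0 fully shut across the open side (against its stop), growing as it swings outward, away from the bay; up to 2.2. It turns about a vertical axis and stays where it is left (light friction)
- gate_knob (a point): centre of the top of the upright red round knob (diameter 22 mm) on the gate, 115 mm from the hinge axis; its top is 65 mm above the table and it stands 35 mm clear above the gate. The gate is a 12 mm thick aluminium bar, its top 30 mm above the table, its far end 139 mm from the hinge axis
- gate_hinge (a point): top of the gate's hinge pin, on the vertical hinge axis, 36 mm above the table, at x = -75 mm, y = -71 mm in the axes of the mark; shut, the gate runs from here along the bay's +y
- bisque_dish: orange-brown unglazed dish, same shape and size as the glazed one; leave it alone. Origin: centre of its underside
- red_jug: red plastic mug with one side handle, diameter 84 mm, height 95 mm, a bystander. Origin: centre of its underside
- grey_cup: metal cup, diameter 72 mm, height 80 mm, a bystander. Origin: centre of its underside
- lid_a: small orange-brown clay lid with a knob, diameter 80 mm, height 32 mm, a bystander. Origin: centre of its underside
- lid_b: another clay lid like lid_a, a bystander. Origin: centre of its underside
- glaze_jar: closed jar, diameter 60 mm, height 80 mm, a bystander. Origin: centre of its underside
- brush: brush lying on the table, about 200 mm long, a bystander. Origin: on its underside
Things that resemble listed ones, but are neither listed nor needed, are in the scene too. Of the things that look like the glazed_dish, take the one that is farthest to the robot's right at the start.

How it is judged (in metres and radians):
On the way, in this order (a step that is already met when the one before it is completed fails the run):
1. the glazed dish stands flat and still, wholly on the yellow mark, with the gate still open (horizontal distance between glazed_dish and mark below 0.012 m and height (world z) of glazed_dish below 0.004 m and angle between glazed_dish's own z axis and vertical below 0.05 rad and linear speed of glazed_dish below 0.01 m/s and value of joint gate above 0.3 rad), for 0.2 s.
2. the gate is fully shut (value of joint gate below 0.06 rad), for 0.2 s.
At the end, for the whole second after the job is handed in: The glazed dish stands flat and at rest on the table with its centre within 12 mm of the centre of the yellow mark, and the gate is shut (hinge angle under 0.06 rad) (horizontal distance between glazed_dish and mark below 0.012 m and height (world z) of glazed_dish below 0.004 m and angle between glazed_dish's own z axis and vertical below 0.05 rad and linear speed of glazed_dish below 0.01 m/s and value of joint gate below 0.06 rad); the robot touches nothing.
It fails at once if the glazed dish is lifted (its underside centre more than 10 mm up) or tipped (over 0.2 rad) (height (world z) of glazed_dish above 0.01 m or angle between glazed_dish's own z axis and vertical above 0.2 rad).
It fails at once if a bystander is moved by more than 20 mm (distance of any of bisque_dish, red_jug, grey_cup, lid_a, lid_b, glaze_jar, brush from where it was at the start of the episode above 0.02 m).
It also fails if it takes over 69 s, if anything falls off the work surface, if the arm or the gripper's body presses on something with over 40 N, if the wrist force passes 120 N, or if a joint passes its speed limit or range.

## Working session

There is one attempt and no reset: what is moved stays moved. The work goes in short steps, Python scripts to look and compute and a tool call to move; the robot and the scene stay as the last step left them, time stands still between calls to the robot, and variables do not carry over. Pictures are saved under pics/ and viewed, at most 10 in all, crops included, and the job is handed in when it is done.

Besides the shell and the picture viewer there is one more tool, called in YAML: its name, and indented under it one key for each argument. send_rows: Moves the arm, as the interface text tells. Its arguments: {"type":"object","properties":{"moves":{"type":"array"},"grip_force":{"type":"number"}},"required":["moves"]}

```bash
mkdir -p pics
cat > h.py <<'E'
import numpy as np, cv2, pickle
from rig import sense, grab_frame, sign_off
def snap(n, f):
    d=grab_frame(n); cv2.imwrite(f'pics/{f}.png', d['img'][:,:,::-1]); pickle.dump(d,open(f'pics/{f}.pkl','wb')); return d
def back(d, uv, z):
    R,_=cv2.Rodrigues(np.array(d['rvec'],float)); t=np.array(d['tvec'],float).ravel()
    p=cv2.undistortPoints(np.array(uv,float).reshape(-1,1,2),np.array(d['mtx']),np.array(d['dist'])).reshape(-1,2)
    c=-R.T@t; r=np.c_[p,np.ones(len(p))]@R
    return c+r*((z-c[2])/r[:,2])[:,None]
def proj(d,X):
    return cv2.projectPoints(np.array(X,float).reshape(-1,1,3),np.array(d['rvec'],float),np.array(d['tvec'],float),np.array(d['mtx']),np.array(d['dist']))[0].reshape(-1,2)
E
python3 - <<'E'
from h import *
a=snap('top','top0'); b=snap('scene','scene0')
for d in(a,b):
    R,_=cv2.Rodrigues(np.array(d['rvec'],float)); print(-R.T@np.array(d['tvec']).ravel(), R[2], np.array(d['mtx'])[0,0])
print(sense())
E
```

```text
[ 386.55314498  -40.31024425 1326.72928252] [ 0.12674293 -0.0078509  -0.99190453] 422.31068428716827
[1058.84593375  199.90586894  932.37742928] [-0.52697848 -0.22594294 -0.8192945 ] 386.59417604704265
{'clock': 0.1, 'qpos': array([ 1.27759661e+00,  3.53550257e-01,  1.63403600e+00,  1.89259833e-05,
        1.15523078e+00, -2.38364477e-03]), 'qvel': array([-0.00253712, -0.0026883 , -0.0015322 ,  0.00217918,  0.00164586,
       -0.00049707]), 'joint_efforts': array([ 2.85471906e-04, -6.06361914e+01, -3.42817461e+01,  7.94389348e-05,
        3.97781376e-03,  1.78574237e-05]), 'eef_pos': array([179.07768647, 598.3768629 , 247.66480773]), 'tcp_rot': array([-3.14036832e+00, -2.02242109e-05,  2.85076891e+00]), 'contact_force': array([-0.79291596,  0.13498234, -0.18201995]), 'wrist_torque': array([0.02020224, 0.01054119, 0.00206752]), 'grasp_force': 0.0, 'opening': 1.0028875417508762}
```

View pics/top0.png

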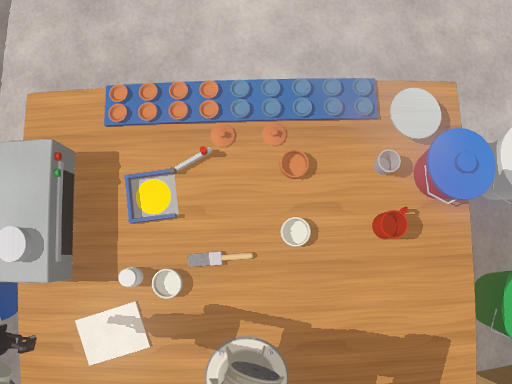

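View pics/scene0.png

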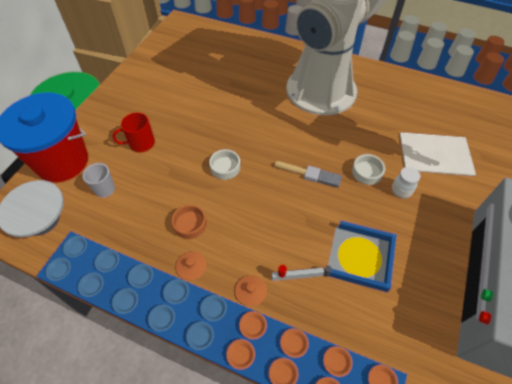

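The top view has world x up and world y to the left. The target dish is the right-hand white one at (296,232), with the other white dish at (167,284). The bay is at (152,197), opening to the right. Its gate is open from the hinge near (176,171) to the knob at (204,151), and the brush lies at (190–255,258).

```bash
cat > m.py <<'E'
from h import *
def blob(mask,near):
    n,l,s,c=cv2.connectedComponentsWithStats(mask.astype('uint8'))
    i=1+np.argmin(np.linalg.norm(c[1:]-near,axis=1)+1e3*(s[1:,4]<15)); return l==i,s[i],c[i]
def fitcirc(d,mask,z):
    cs=max(cv2.findContours(mask.astype('uint8'),cv2.RETR_EXTERNAL,cv2.CHAIN_APPROX_NONE)[0],key=len).reshape(-1,2)
    P=back(d,cs,z)[:,:2]; A=np.c_[2*P,np.ones(len(P))]; s=np.linalg.lstsq(A,(P**2).sum(1),rcond=None)[0]
    return s[:2], np.sqrt(s[2]+s[:2]@s[:2])
E
python3 - <<'E'
from m import *
for f,yl,di,kn,bay in(('top0',(153,197),(296,232),(204,151),(152,197)),('scene0',(359,257),(225,164),(282,271),(360,255))):
    d=pickle.load(open(f'pics/{f}.pkl','rb')); im=d['img'].astype(int); r,g,b=im[...,0],im[...,1],im[...,2]
    hsv=cv2.cvtColor(d['img'],cv2.COLOR_RGB2HSV)
    m,s,c=blob((r>180)&(g>150)&(b<90),yl); print(f,'mark',s,fitcirc(d,m,0))
    m,s,c=blob((hsv[...,1]<70)&(hsv[...,2]>110),di); print('dish',s,c,fitcirc(d,m,36))
    m,s,c=blob((r>140)&(g<60)&(b<60),kn); print('knob',s,c,back(d,[c],50),back(d,[c],60))
    m,s,c=blob((b>90)&(b>r+40)&(hsv[...,0]>100)&(hsv[...,1]>100),bay)
    pts=cv2.findContours(m.astype('uint8'),cv2.RETR_EXTERNAL,cv2.CHAIN_APPROX_NONE)[0]; pts=max(pts,key=len)
    box=cv2.boxPoints(cv2.minAreaRect(pts)); print('bay',s,back(d,box,30).round(0)[:,:2].tolist())
d=pickle.load(open('pics/top0.pkl','rb'))['img']; cv2.imwrite('pics/c.png',cv2.resize(d[120:280,100:320,::-1],None,fx=3.6,fy=3.6,interpolation=cv2.INTER_CUBIC))
E
```

```text
top0 mark [136 180  35  34 936] (array([572.3056678 , 285.21205666]), np.float64(54.52064047847876))
dish [280 217  31  30 698] [295.11031519 231.31661891] (array([ 448.30828219, -161.44707737]), np.float64(44.30679222047505))
knob [ 54 153   6   7  22] [ 56.45454545 156.5       ] [[702.75335671 593.29321699  50.        ]] [[700.27671412 588.330509    60.        ]]
bay [125 170  44  53 254] [[643.0, 370.0], [652.0, 230.0], [499.0, 215.0], [489.0, 353.0]]
scene0 mark [ 338  237   40   40 1266] (array([567.81471244, 280.83064779]), np.float64(53.53486445211007))
dish [209 149  31  30 740] [224.45       163.81756757] (array([ 453.01194394, -158.54752846]), np.float64(49.671666746917445))
knob [278 265   9  11  56] [282.42857143 268.94642857] [[699.0919353  115.56198682  50.        ]] [[703.16903413 116.51785762  60.        ]]
bay [330 222  66  68 750] [[661.0, 220.0], [504.0, 209.0], [486.0, 371.0], [642.0, 369.0]]
```

View pics/c.png

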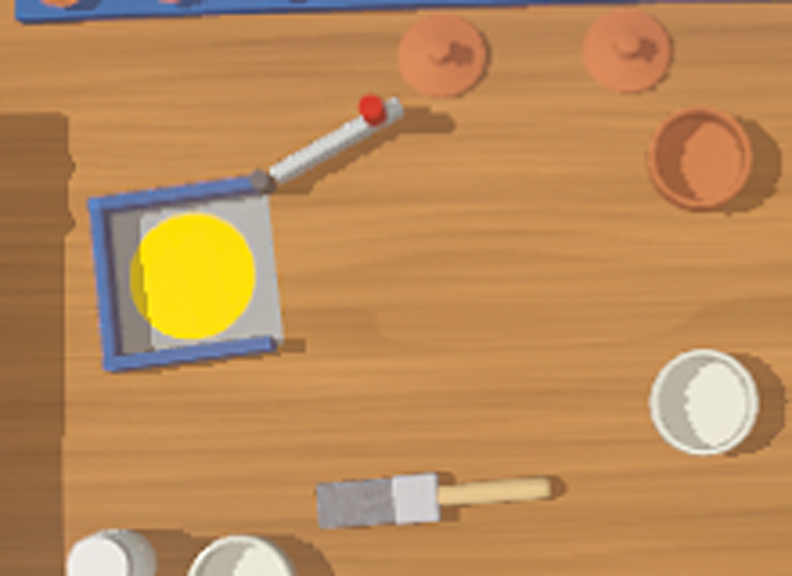

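The crop shows part of the mark and bay floor in shadow, and the bay turned slightly. I'll refine the poses with a hue-based mask and by fitting the known shapes in both views.

```bash
cat > fit.py <<'E'
from m import *
from scipy.optimize import minimize
S=8
def circ(x,y,r,z): a=np.linspace(0,6.283,48); return np.c_[x+r*np.cos(a),y+r*np.sin(a),0*a+z]
def render(d,hulls):
    c=np.zeros(d['img'].shape[:2],'float32'); c=cv2.resize(c,None,fx=2,fy=2)
    for h in hulls:
        p=cv2.convexHull(((proj(d,h)*2+.5)*2**S).astype('int32').reshape(-1,1,2)); t=np.zeros_like(c,'uint8'); cv2.fillConvexPoly(t,p,255,cv2.LINE_AA,S); c=np.maximum(c,t/255.)
    return cv2.resize(c.astype('float32'),None,fx=.5,fy=.5,interpolation=cv2.INTER_AREA)
def box(x0,x1,y0,y1,z1,T): 
    P=np.array([[x,y,z] for x in(x0,x1) for y in(y0,y1) for z in(0,z1)],float); c,s=np.cos(T[2]),np.sin(T[2])
    P[:,:2]=P[:,:2]@np.array([[c,s],[-s,c]])+T[:2]; return P
def bay(T): return [box(-69,80,65,77,30,T),box(-69,80,-77,-65,30,T),box(68,80,-77,77,30,T)]
def dish(T): return [np.r_[circ(*T,45,36),circ(*T,41,0)]]
def fit(ds,ms,model,x0,sc):
    f=lambda u: sum(np.abs(render(d,model(np.array(x0)+u*sc))-m).sum() for d,m in zip(ds,ms))
    r=minimize(f,np.zeros(len(x0)),method='Nelder-Mead',options=dict(initial_simplex=np.r_[[np.zeros(len(x0))],np.eye(len(x0))],xatol=.02,fatol=.05)); return np.array(x0)+r.x*sc, r.fun, [m.sum() for m in ms]
E
python3 - <<'E'
from fit import *
D=[pickle.load(open(f'pics/{f}.pkl','rb')) for f in('top0','scene0')]
M={'mark':[],'dish':[],'bay':[]}
for d,yl,di,w in zip(D,((153,197),(359,257)),((296,232),(225,164)),((120,182,165,225),(325,400,218,293))):
    h=cv2.cvtColor(d['img'],cv2.COLOR_RGB2HSV).astype(int); H,Sa,V=h[...,0],h[...,1],h[...,2]
    print(h[yl[1],yl[0]])
    M['mark'].append(blob((H>23)&(H<33)&(Sa>200),yl)[0]*1.)
    M['dish'].append(blob((Sa<90)&(V>100),di)[0]*1.)
    b=(H>100)&(H<125)&(Sa>110); k=np.zeros_like(b); k[w[2]:w[3],w[0]:w[1]]=1; M['bay'].append((b&k)*1.)
for n,mod,x0,sc in(('mark',lambda T:[circ(*T,57,0)],[570,285],10),('dish',dish,[450,-160],10),('bay',bay,[570,288,1.68],np.array([10,10,.1]))):
    for s in([0],[1],[0,1]): print(n,s,fit([D[i] for i in s],[M[n][i] for i in s],mod,x0,sc))
d=D[1]; r=d['img'].astype(int); k=blob((r[...,0]>140)&(r[...,1]<60)&(r[...,2]<60),(282,271))
print(back(d,[k[2]],52))
d=D[0]; r=d['img'].astype(int); k=blob((r[...,0]>110)&(r[...,1]<70)&(r[...,2]<60),(204,151)); print(k[1:],back(d,[k[2]],55))
E
```

```text
[ 27 243 252]
[ 26 255 217]
mark [0] (array([573.05226088, 285.84073544]), np.float64(104.6127458952833), [np.float64(898.0)])
mark [1] (array([566.70458317, 283.58512163]), np.float64(129.71862793597393), [np.float64(1287.0)])
mark [0, 1] (array([569.88920391, 284.39359069]), np.float64(246.96274650492705), [np.float64(898.0), np.float64(1287.0)])
dish [0] (array([ 448.05472706, -161.45021228]), np.float64(26.452941328519955), [np.float64(709.0)])
dish [1] (array([ 443.85412931, -163.80084634]), np.float64(31.539215555647388), [np.float64(776.0)])
dish [0, 1] (array([ 446.63194978, -162.39890171]), np.float64(102.21862706029788), [np.float64(709.0), np.float64(776.0)])
bay [0] (array([572.48138882, 293.47202891,   1.62182671]), np.float64(707.3529431393836), [np.float64(137.0)])
bay [1] (array([566.66865348, 282.28683552,   1.68288473]), np.float64(507.3313762228936), [np.float64(1073.0)])
bay [0, 1] (array([569.83613291, 282.98374594,   1.67112235]), np.float64(1223.8882404495962), [np.float64(137.0), np.float64(1073.0)])
[[699.90735507 115.75316098  52.        ]]
(array([200, 147,   7,   8,  42], dtype=int32), array([203.0952381 , 150.26190476])) [[704.47850159 115.59645465  55.        ]]
```

The two cameras agree on relative position (mark − dish ≈ (124, 447) mm). The knob is 115 mm from the computed hinge, as it should be, and the gate is about 1.94 rad open. I'll move over the dish's trailing wall at (451,−205).

send_rows:
  moves:
    - [[0.0136, -0.0401, 0, 0, 0, 0.02, 1], [0.0136, -0.0401, 0, 0, 0, 0.02, 1], [0.0136, -0.0401, 0, 0, 0, 0.02, 1], [0.0136, -0.0401, 0, 0, 0, 0.02, 1], [0.0136, -0.0401, 0, 0, 0, 0.02, 1], [0.0136, -0.0401, 0, 0, 0, 0.02, 1], [0.0136, -0.0401, 0, 0, 0, 0.02, 1], [0.0136, -0.0401, 0, 0, 0, 0.02, 1], [0.0136, -0.0401, 0, 0, 0, 0.02, 1], [0.0136, -0.0401, 0, 0, 0, 0.02, 1]]

```text
clock: 1.1
eef_pos: [315.2, 196.1, 248.2]
tcp_rot: [3.142, 0.0, 3.052]
contact_force: [1.3, 1.1, -0.0]
opening: 1.001
grasp_force: 0.0
```

send_rows:
  moves:
    - [[0.0136, -0.0401, 0, 0, 0, 0.02, 1], [0.0136, -0.0401, 0, 0, 0, 0.02, 1], [0.0136, -0.0401, 0, 0, 0, 0.02, 1], [0.0136, -0.0401, 0, 0, 0, 0.02, 1], [0.0136, -0.0401, 0, 0, 0, 0.02, 1], [0.0136, -0.0401, 0, 0, 0, 0.02, 1], [0.0136, -0.0401, 0, 0, 0, 0.02, 1], [0.0136, -0.0401, 0, 0, 0, 0.02, 1], [0.0136, -0.0401, 0, 0, 0, 0.02, 1], [0.0136, -0.0401, 0, 0, 0, 0.02, 1]]

```text
clock: 2.1
eef_pos: [451.2, -205.1, 248.0]
tcp_rot: [3.141, -0.0, -3.032]
contact_force: [0.3, -0.1, 0.7]
opening: 1.004
grasp_force: 0.0
```

send_rows:
  moves:
    - [[0, 0, 0, 0, 0, 0, 1], [0, 0, 0, 0, 0, 0, 1]]

```text
clock: 2.3
eef_pos: [450.8, -203.7, 247.7]
tcp_rot: [3.141, -0.001, -3.034]
contact_force: [0.2, 0.4, -0.1]
opening: 0.999
grasp_force: 0.0
```

Run:
```python
from fit import *
s=sense(); d=snap('wrist','w1'); print(s['clock'],s['eef_pos'],s['tcp_rot'],s['qpos'],d['T_tool_cam'])
from scipy.spatial.transform import Rotation as Ro
T=np.eye(4);T[:3,:3]=Ro.from_euler('xyz',s['tcp_rot']).as_matrix();T[:3,3]=s['eef_pos']
C=np.linalg.inv(T@np.array(d['T_tool_cam'])); d['rvec']=cv2.Rodrigues(C[:3,:3])[0];d['tvec']=C[:3,3]
print(proj(d,[[446.5,-162.5,36],[448,-161.4,36],[443.9,-163.8,36]]))
h=cv2.cvtColor(d['img'],cv2.COLOR_RGB2HSV).astype(int)
m,st,c=blob((h[...,1]<90)&(h[...,2]>100),proj(d,[[446.5,-162.5,36]])[0]); print(st,c)
print(fit([d],[m*1.],dish,[446.5,-162.5],10))
```

```text
2.3 [ 450.78674582 -203.74541313  247.68608046] [ 3.14067985e+00 -1.18297916e-03 -3.03449843e+00] [-4.27649451e-01  1.50562149e-01  1.90544648e+00  2.06158914e-04
  1.08706705e+00 -2.10563548e+00] [[-4.36996437e-04 -9.65997530e-01 -2.58550924e-01  6.60788993e+01]
 [ 9.99999549e-01 -2.03999669e-04 -9.27991516e-04 -6.38870407e-01]
 [ 8.43693210e-04 -2.58551212e-01  9.65997184e-01 -1.26149241e+02]
 [ 0.00000000e+00  0.00000000e+00  0.00000000e+00  1.00000000e+00]]
[[293.9835891  173.01812842]
 [294.70765201 174.31541613]
 [293.21858769 170.81465437]]
[ 257  134   74   74 4294] [293.17303214 170.94876572]
(array([ 445.68560783, -163.42555336]), np.float64(103.41568682016805), [np.float64(4294.0)])
```

View pics/w1.png

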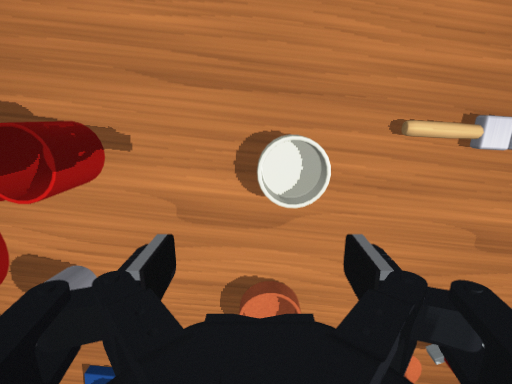

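The wrist view shows the dish centred at px (293,171), which fits to (445.7, −163.4) and agrees with the fixed cameras. I'll descend with one finger inside and one outside the trailing wall.

send_rows:
  moves:
    - [[-0.0009, -0.0025, -0.03, 0, 0, 0, 1], [0, 0, -0.03, 0, 0, 0, 1], [0, 0, -0.03, 0, 0, 0, 1], [0, 0, -0.03, 0, 0, 0, 1], [0, 0, -0.03, 0, 0, 0, 1], [0, 0, -0.03, 0, 0, 0, 1], [0, 0, -0.02, 0, 0, 0, 1], [0, 0, -0.01, 0, 0, 0, 1], [0, 0, -0.009, 0, 0, 0, 1], [0, 0, 0, 0, 0, 0, 1]]

```text
clock: 3.35
eef_pos: [450.1, -205.1, 29.0]
tcp_rot: [3.141, -0.001, -3.032]
contact_force: [0.5, 0.4, 0.1]
opening: 0.997
grasp_force: 0.0
```

send_rows:
  moves:
    - [[0, 0, 0, 0, 0, 0, 0.4], [0, 0, 0, 0, 0, 0, 0], [0, 0, 0, 0, 0, 0, -0.3], [0, 0, 0, 0, 0, 0, -0.6], [0, 0, 0, 0, 0, 0, -0.6], [0, 0, 0, 0, 0, 0, -0.6]]
  grip_force: 20

```text
clock: 3.95
eef_pos: [450.3, -205.8, 29.4]
tcp_rot: [-3.141, 0.0, -3.033]
contact_force: [-0.7, -1.1, -0.5]
opening: 0.201
grasp_force: 0.0
```

send_rows:
  moves:
    - [[0, 0, 0, 0, 0, 0, -0.75], [0, 0, 0, 0, 0, 0, -0.85], [0, 0, 0, 0, 0, 0, -1], [0, 0, 0, 0, 0, 0, -1], [0, 0, 0, 0, 0, 0, -1]]

```text
clock: 4.45
eef_pos: [450.3, -205.7, 29.3]
tcp_rot: [3.142, 0.0, -3.032]
contact_force: [0.2, 1.6, 2.5]
opening: 0.073
grasp_force: 19.6
```

Run:
```python
from fit import *
a=snap('top','t2')
h=cv2.cvtColor(a['img'],cv2.COLOR_RGB2HSV).astype(int)
b=snap('scene','s2'); cv2.imwrite('pics/s2c.png',cv2.resize(b['img'][110:230,160:300,::-1],None,fx=4,fy=4,interpolation=cv2.INTER_CUBIC))
```

```text
(no output)
```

View pics/s2c.png

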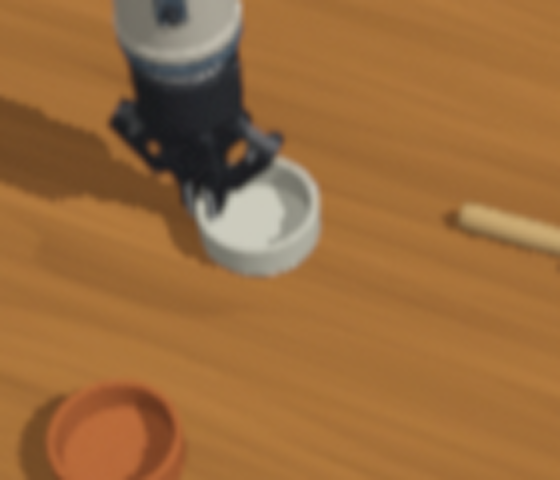

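The scene crop shows the wall pinched with the dish flat, and the 6 mm opening fits the 5 mm wall. I'll slide to a point on the bay axis in front of the opening.

send_rows:
  moves:
    - [[0.003, 0.006, 0, 0, 0, 0, -1], [0.006, 0.012, 0, 0, 0, 0, -1], [0.009, 0.018, 0, 0, 0, 0, -1], [0.009, 0.018, 0, 0, 0, 0, -1], [0.009, 0.018, 0, 0, 0, 0, -1], [0.009, 0.018, 0, 0, 0, 0, -1], [0.009, 0.018, 0, 0, 0, 0, -1], [0.009, 0.018, 0, 0, 0, 0, -1], [0.009, 0.018, 0, 0, 0, 0, -1], [0.009, 0.018, 0, 0, 0, 0, -1]]

```text
clock: 5.55
eef_pos: [531.6, -42.1, 29.3]
tcp_rot: [-3.141, -0.0, -3.032]
contact_force: [-1.2, -2.7, 2.2]
opening: 0.078
grasp_force: 19.9
```

send_rows:
  moves:
    - [[0.009, 0.018, 0, 0, 0, 0, -1], [0.009, 0.018, 0, 0, 0, 0, -1], [0.009, 0.018, 0, 0, 0, 0, -1], [0.009, 0.018, 0, 0, 0, 0, -1], [0.009, 0.019, 0, 0, 0, 0, -1], [0.008, 0.019, 0, 0, 0, 0, -1], [0.006, 0.013, 0, 0, 0, 0, -1], [0.0015, 0.003, 0, 0, 0, 0, -1], [0, 0, 0, 0, 0, 0, -1], [0, 0, 0, 0, 0, 0, -1]]

```text
clock: 6.55
eef_pos: [591.8, 82.4, 29.3]
tcp_rot: [3.141, 0.0, -3.033]
contact_force: [0.8, 2.2, 1.6]
opening: 0.077
grasp_force: 20.3
```

Run:
```python
from fit import *
a=snap('top','t3'); b=snap('scene','s3')
for d,g in((a,(200,190)),(b,(310,230))):
    h=cv2.cvtColor(d['img'],cv2.COLOR_RGB2HSV).astype(int)
    p=proj(d,[[587,125.5,36]])[0]
    m,s,c=blob((h[...,1]<90)&(h[...,2]>100),p); print(p,s,c,fit([d],[m*1.],dish,[587,125.5],10))
cv2.imwrite('pics/c3.png',np.hstack([cv2.resize(x['img'][r0:r0+130,c0:c0+130,::-1],None,fx=3,fy=3,interpolation=cv2.INTER_CUBIC) for x,r0,c0 in((a,130,120),(b,180,270))]))
```

```text
[200.91681238 188.78074495] [    0     0   512   384 94624] [216.07165201 158.85931688] (array([129.33700752, 107.48225975]), np.float64(93883.21568556759), [np.float64(94624.0)])
[301.06205874 234.8209428 ] [280 216  39  39 774] [301.17571059 239.74289406] (array([585.53194058, 123.94489932]), np.float64(309.69901984301396), [np.float64(774.0)])
```

View pics/c3.png

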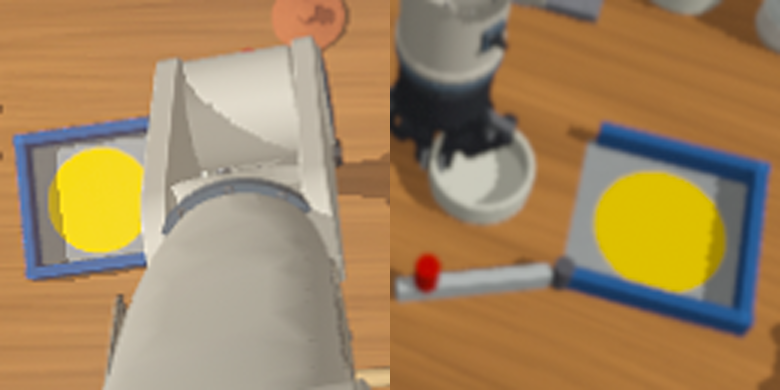

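The crop shows the dish in front of the opening on the bay axis, clear of the gate, and the walls unobstructed. I'll slide it straight in.

send_rows:
  moves:
    - [[-0.0007, 0.006, 0, 0, 0, 0, -1], [-0.0014, 0.013, 0, 0, 0, 0, -1], [-0.0019, 0.018, 0, 0, 0, 0, -1], [-0.0019, 0.018, 0, 0, 0, 0, -1], [-0.0019, 0.018, 0, 0, 0, 0, -1], [-0.0019, 0.018, 0, 0, 0, 0, -1], [-0.0019, 0.018, 0, 0, 0, 0, -1], [-0.0019, 0.018, 0, 0, 0, 0, -1], [-0.0019, 0.018, 0, 0, 0, 0, -1], [-0.0009, 0.008, 0, 0, 0, 0, -1]]

```text
clock: 7.65
eef_pos: [575.2, 237.3, 29.3]
tcp_rot: [3.141, 0.0, -3.031]
contact_force: [0.3, -5.2, 5.6]
opening: 0.081
grasp_force: 20.7
```

send_rows:
  moves:
    - [[-0.0009, 0.006, 0, 0, 0, 0, -1], [0, 0.001, 0, 0, 0, 0, -1], [0, 0, 0, 0, 0, 0, -1], [0, 0, 0, 0, 0, 0, -1]]

```text
clock: 8.05
eef_pos: [574.5, 243.0, 29.3]
tcp_rot: [3.141, -0.0, -3.033]
contact_force: [-1.7, 2.1, 4.2]
opening: 0.08
grasp_force: 20.2
```

Run:
```python
from fit import *
b=snap('scene','s4'); d=b
h=cv2.cvtColor(d['img'],cv2.COLOR_RGB2HSV).astype(int)
p=proj(d,[[566.7,283,36]])[0]
print(p, sense()['eef_pos'])
im=b['img'].copy()
for X in (circ(566.7,283.2,57,0),circ(566.7,283.2,45,36)):
    cv2.polylines(im,[np.round(proj(d,X)*16).astype('int32').reshape(-1,1,2)],True,(255,0,255),1,cv2.LINE_AA,4)
s=np.s_[205:300,310:410]
cv2.imwrite('pics/c4.png',np.hstack([cv2.resize(x[s][:,:,::-1],None,fx=4,fy=4,interpolation=cv2.INTER_CUBIC) for x in(b['img'],im)]))
```

```text
[362.39367418 249.71174692] [574.45151678 242.90288217  29.29462073]
```

View pics/c4.png

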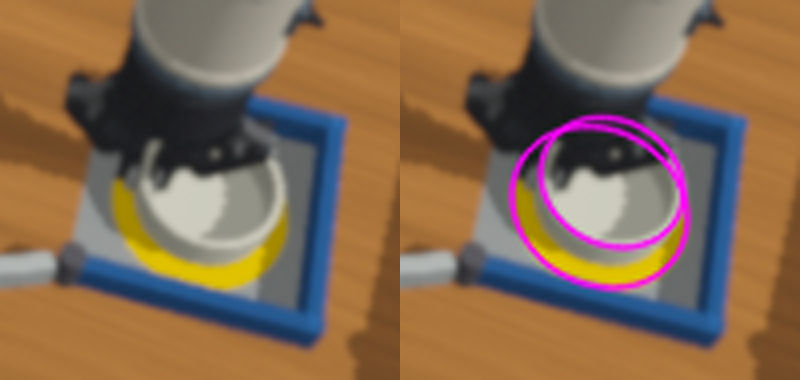

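The overlay shows the mark and dish-rim outlines coinciding with the predicted centred circles. I'll release and lift.

send_rows:
  moves:
    - [[0, 0, 0, 0, 0, 0, -0.8], [0, 0, 0, 0, 0, 0, -0.6], [0, 0, 0, 0, 0, 0, -0.4], [0, 0, 0, 0, 0, 0, -0.4], [0, 0, 0.01, 0, 0, 0, -0.4], [0, 0, 0.02, 0, 0, 0, -0.4], [0, 0, 0.03, 0, 0, 0, -0.4], [0, 0, 0.03, 0, 0, 0, -0.4], [0, 0, 0.03, 0, 0, 0, -0.4], [0, 0, 0.03, 0, 0, 0, -0.4]]

```text
clock: 9.1
eef_pos: [574.5, 242.1, 181.3]
tcp_rot: [3.141, 0.001, -3.032]
contact_force: [0.5, 1.1, 0.1]
opening: 0.301
grasp_force: 0.0
```

send_rows:
  moves:
    - [[0.02, -0.04, 0, 0, 0, 0, -0.4], [0.02, -0.04, 0, 0, 0, 0, -0.4], [0.02, -0.04, 0, 0, 0, 0, -0.4], [0.02, -0.03, 0, 0, 0, 0, -0.4], [0, 0, 0, 0, 0, 0, -0.4], [0, 0, 0, 0, 0, 0, -0.4]]

```text
clock: 9.7
eef_pos: [654.6, 91.6, 179.7]
tcp_rot: [3.141, -0.0, -3.034]
contact_force: [-0.2, -0.2, -1.0]
opening: 0.297
grasp_force: 0.0
```

Run:
```python
from fit import *
s=sense(); print(s['eef_pos'],s['tcp_rot'],s['opening'],s['qpos'])
b=snap('scene','s5'); d=b; im=b['img'].copy()
for X in (circ(566.7,283.2,57,0),circ(566.7,283.2,45,36)):
    cv2.polylines(im,[np.round(proj(d,X)*16).astype('int32').reshape(-1,1,2)],True,(255,0,255),1,cv2.LINE_AA,4)
h=np.s_[195:300,260:410]
h2=cv2.cvtColor(d['img'],cv2.COLOR_RGB2HSV).astype(int); q=np.zeros(h2.shape[:2],bool); q[225:283,335:387]=1
yel=(h2[...,0]>22)&(h2[...,0]<34)&(h2[...,1]>180)&q
dm=(h2[...,1]<130)&(h2[...,2]>60)
u=lambda T:[circ(*T[:2],57,0),dish(T[2:])[0]]
# dish rim: fit by best non-yellow, non-blue region inside the mark
m=render(d,[circ(566.7,283.2,57,0)])>.9; nd=m&~yel; 
n=blob(nd,proj(d,[[566.7,283.2,20]])[0])[0]
f=lambda T:np.abs(render(d,dish(T))[m]-n[m]).sum()
r=minimize(f,[566.7,283.2],method='Nelder-Mead',options=dict(initial_simplex=[[566,283],[574,283],[566,290]])); print(r.x,r.fun)
r=d['img'].astype(int); k=blob((r[...,0]>140)&(r[...,1]<60)&(r[...,2]<60),(282,271)); print(k[2],back(d,[k[2]],52))
cv2.imwrite('pics/c5.png',np.hstack([cv2.resize(x[h][:,:,::-1],None,fx=2.6,fy=2.6,interpolation=cv2.INTER_CUBIC) for x in(b['img'],im)]))
```

```text
[654.60304592  91.61087892 179.67385192] [ 3.14129898e+00 -1.62072892e-05 -3.03429259e+00] 0.29748591521813944 [ 1.36631444e-01  4.74139892e-01  1.61087070e+00  3.37695418e-04
  1.05658967e+00 -1.54163104e+00]
[568.75770322 282.96748192] 62.818626403808594
[282.4137931  269.22413793] [[700.58531203 115.9722811   52.        ]]
```

View pics/c5.png

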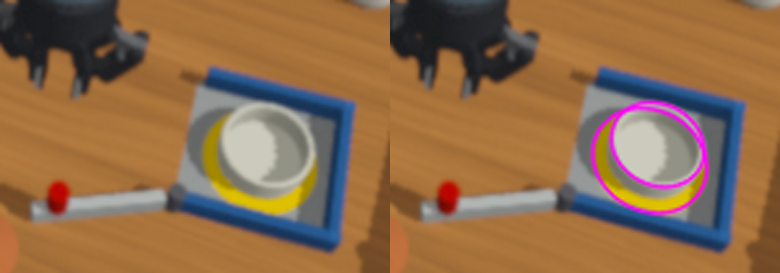

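The dish sits centred on the mark to within about 2 mm, with the fit offset (2, 0) mm. Next I'll turn the tool to the gate's tangent and go over the knob.

send_rows:
  moves:
    - [[0.005, 0.003, 0, 0, 0, -0.13, -0.06], [0.005, 0.003, 0, 0, 0, -0.13, -0.06], [0.005, 0.003, 0, 0, 0, -0.13, -0.06], [0.005, 0.003, 0, 0, 0, -0.13, -0.06], [0.005, 0.003, 0, 0, 0, -0.13, -0.06], [0.005, 0.003, 0, 0, 0, -0.13, -0.06], [0.005, 0.002, 0, 0, 0, -0.13, -0.06], [0.005, 0.002, 0, 0, 0, -0.13, -0.06], [0.005, 0.002, 0, 0, 0, -0.13, -0.06], [0.003, 0, 0, 0, 0, -0.024, -0.06]]

```text
clock: 10.75
eef_pos: [702.1, 118.1, 179.5]
tcp_rot: [-3.141, -0.0, 2.056]
contact_force: [-0.4, -0.4, -0.3]
opening: 0.471
grasp_force: 0.0
```

send_rows:
  moves:
    - [[0, 0, -0.02, 0, 0, 0, -0.06], [0, 0, 0, 0, 0, 0, -0.06]]

```text
clock: 10.95
eef_pos: [700.6, 117.0, 157.1]
tcp_rot: [-3.138, -0.001, 2.061]
contact_force: [-0.3, -0.9, 0.4]
opening: 0.47
grasp_force: 0.0
```

Run:
```python
from fit import *
from scipy.spatial.transform import Rotation as Ro
s=sense(); d=snap('wrist','w6'); print(s['eef_pos'],s['tcp_rot'],s['qpos'],s['opening'])
T=np.eye(4);T[:3,:3]=Ro.from_euler('xyz',s['tcp_rot']).as_matrix();T[:3,3]=s['eef_pos']
C=np.linalg.inv(T@np.array(d['T_tool_cam'])); d['rvec']=cv2.Rodrigues(C[:3,:3])[0];d['tvec']=C[:3,3]
p=proj(d,[[702.5,115.8,50]])[0]; r=d['img'].astype(int)
k=blob((r[...,0]>110)&(r[...,1]<70)&(r[...,2]<60),p); print(p,k[1:],back(d,[k[2]],50))
m=k[0]*1.
print(fit([d],[m],lambda T:[np.r_[circ(*T,11,30),circ(*T,11,65)]],[702.5,115.8],6))
```

```text
[700.58844609 116.99671281 157.09969146] [-3.13772908e+00 -1.41308823e-03  2.06056165e+00] [ 1.63313399e-01  5.70219892e-01  1.50329251e+00  1.13251215e-04
  1.07219293e+00 -3.26509014e-01] 0.46991124709333987
[262.36412393 197.0413108 ] (array([251, 183,  27,  33, 729], dtype=int32), array([263.73251029, 199.09465021])) [[704.4098422  114.73353105  50.        ]]
(array([703.89512134, 115.51108961]), np.float64(81.41372604900971), [np.float64(729.0)])
```

View pics/w6.png

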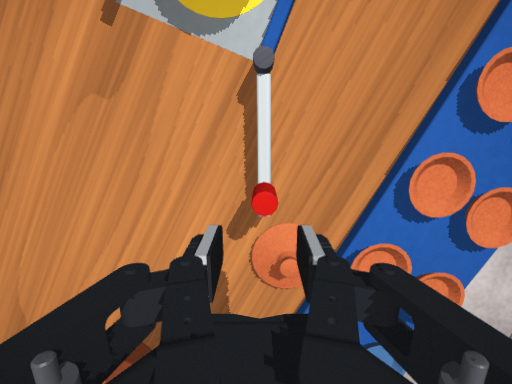

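The wrist view shows the knob at px (264,199), which fits to (703.9,115.5), and the gate lined up with the tool's x axis, hinge at px (264,57). The clay lid at px (285,258) lies below fingertip height. I'll nudge over and descend around the knob, then close.

send_rows:
  moves:
    - [[0.0013, -0.0008, -0.03, 0, 0, 0, -0.06], [0, 0, -0.03, 0, 0, 0, -0.06], [0, 0, -0.02, 0, 0, 0, -0.06], [0, 0, -0.012, 0, 0, 0, -0.06], [0, 0, -0.01, 0, 0, 0, -0.06], [0, 0, 0, 0, 0, 0, -0.06], [0, 0, 0, 0, 0, 0, -0.3], [0, 0, 0, 0, 0, 0, -0.5], [0, 0, 0, 0, 0, 0, -0.5], [0, 0, 0, 0, 0, 0, -0.5]]
  grip_force: 20

```text
clock: 12.0
eef_pos: [704.7, 115.6, 58.5]
tcp_rot: [3.14, 0.001, 2.057]
contact_force: [0.2, 1.0, 6.3]
opening: 0.252
grasp_force: 10.0
```

Run:
```python
from fit import *
from scipy.spatial.transform import Rotation as Ro
d=pickle.load(open('pics/w6.pkl','rb'))
T=np.eye(4);T[:3,:3]=Ro.from_euler('xyz',[-3.13772908,-.00141,2.06056]).as_matrix();T[:3,3]=[700.588,116.997,157.1]
C=np.linalg.inv(T@np.array(d['T_tool_cam'])); d['rvec']=cv2.Rodrigues(C[:3,:3])[0];d['tvec']=C[:3,3]
H=back(d,[[263.5,53]],36)[0,:2]; K=np.array([703.9,115.5]); print('H',H,np.linalg.norm(K-H))
H=np.array([649.5,217.]); print(np.linalg.norm(K-H))
a0=np.arctan2(*(K-H)[::-1]); a1=1.68-np.pi*1.5; print(a0,a1,a1-a0)
P=H+115*np.c_[np.cos(np.linspace(a0,a1,25)),np.sin(np.linspace(a0,a1,25))]; print(((np.diff(P,axis=0))/1000).round(4).tolist(),(a1-a0)/24,P[-1])
```

```text
H [648.28175223 219.07682472] 117.56508029388364
115.15906390727565
-1.0787957894088622 -3.03238898038469 -1.9535931909758277
[[-0.0084, -0.0041], [-0.0087, -0.0034], [-0.009, -0.0027], [-0.0092, -0.0019], [-0.0093, -0.0012], [-0.0093, -0.0004], [-0.0094, 0.0003], [-0.0093, 0.0011], [-0.0092, 0.0019], [-0.009, 0.0026], [-0.0087, 0.0033], [-0.0085, 0.004], [-0.0081, 0.0047], [-0.0077, 0.0053], [-0.0072, 0.0059], [-0.0067, 0.0065], [-0.0062, 0.007], [-0.0056, 0.0075], [-0.0049, 0.0079], [-0.0043, 0.0083], [-0.0036, 0.0086], [-0.0029, 0.0089], [-0.0021, 0.0091], [-0.0014, 0.0093]] -0.0813997162906595 [535.18503175 204.46652349]
```

send_rows:
  moves:
    - [[-0.0084, -0.0041, 0.001, 0, 0, -0.0814, -0.5], [-0.0087, -0.0034, 0, 0, 0, -0.0814, -0.5], [-0.009, -0.0027, 0, 0, 0, -0.0814, -0.5], [-0.0092, -0.0019, 0, 0, 0, -0.0814, -0.5], [-0.0093, -0.0012, 0, 0, 0, -0.0814, -0.5], [-0.0093, -0.0004, 0, 0, 0, -0.0814, -0.5], [-0.0094, 0.0003, 0, 0, 0, -0.0814, -0.5], [-0.0093, 0.0011, 0, 0, 0, -0.0814, -0.5]]

```text
clock: 12.8
eef_pos: [631.3, 103.5, 58.6]
tcp_rot: [3.141, -0.001, 1.402]
contact_force: [1.2, 4.4, -0.3]
opening: 0.251
grasp_force: 9.9
```

send_rows:
  moves:
    - [[-0.0092, 0.0019, 0, 0, 0, -0.0814, -0.5], [-0.009, 0.0026, 0, 0, 0, -0.0814, -0.5], [-0.0087, 0.0033, 0, 0, 0, -0.0814, -0.5], [-0.0085, 0.004, 0, 0, 0, -0.0814, -0.5], [-0.0081, 0.0047, 0, 0, 0, -0.0814, -0.5], [-0.0077, 0.0053, 0, 0, 0, -0.0814, -0.5], [-0.0072, 0.0059, 0, 0, 0, -0.0814, -0.5], [-0.0067, 0.0065, 0, 0, 0, -0.0814, -0.5]]

```text
clock: 13.6
eef_pos: [566.6, 137.8, 58.6]
tcp_rot: [3.141, -0.001, 0.751]
contact_force: [2.1, 2.1, -2.2]
opening: 0.251
grasp_force: 9.8
```

send_rows:
  moves:
    - [[-0.0062, 0.007, 0, 0, 0, -0.0814, -0.5], [-0.0056, 0.0075, 0, 0, 0, -0.0814, -0.5], [-0.0049, 0.0079, 0, 0, 0, -0.0814, -0.5], [-0.0043, 0.0083, 0, 0, 0, -0.0814, -0.5], [-0.0036, 0.0086, 0, 0, 0, -0.0814, -0.5], [-0.0029, 0.0089, 0, 0, 0, -0.0814, -0.5], [-0.001, 0.004, 0, 0, 0, -0.04, -0.5]]

```text
clock: 14.3
eef_pos: [538.1, 190.4, 58.6]
tcp_rot: [-3.141, -0.001, 0.224]
contact_force: [1.3, 1.0, -1.5]
opening: 0.251
grasp_force: 9.9
```

Now the last stretch slowly, feeling for the stop.

send_rows:
  moves:
    - [[-0.001, 0.004, 0, 0, 0, -0.04, -0.5], [-0.0008, 0.004, 0, 0, 0, -0.035, -0.5], [-0.0006, 0.004, 0, 0, 0, -0.035, -0.5], [0, 0, 0, 0, 0, 0, -0.5]]

```text
clock: 14.7
eef_pos: [535.8, 202.2, 58.6]
tcp_rot: [-3.141, -0.001, 0.116]
contact_force: [1.8, 1.6, -1.1]
opening: 0.25
grasp_force: 9.9
```

send_rows:
  moves:
    - [[-0.0002, 0.0015, 0, 0, 0, -0.01, -0.5], [0, 0, 0, 0, 0, 0, -0.5]]

```text
clock: 14.9
eef_pos: [535.6, 203.3, 58.6]
tcp_rot: [-3.141, -0.001, 0.106]
contact_force: [2.1, 1.7, -0.7]
opening: 0.257
grasp_force: 10.0
```

send_rows:
  moves:
    - [[-0.0002, 0.0015, 0, 0, 0, 0, -0.5], [0, 0, 0, 0, 0, 0, -0.5]]

```text
clock: 15.1
eef_pos: [535.5, 204.6, 58.6]
tcp_rot: [-3.141, -0.001, 0.106]
contact_force: [3.8, -0.2, 0.0]
opening: 0.254
grasp_force: 10.0
```

send_rows:
  moves:
    - [[-0.0002, 0.0015, 0, 0, 0, 0, -0.5], [0, 0, 0, 0, 0, 0, -0.5], [0, 0, 0, 0, 0, 0, -0.5]]

```text
clock: 15.4
eef_pos: [535.3, 205.2, 58.5]
tcp_rot: [3.14, -0.001, 0.107]
contact_force: [4.5, -5.6, 2.1]
opening: 0.254
grasp_force: 10.3
```

The force along y changed by about −7 N, so the gate is on its stop. I'll open and retreat straight up, then check.

send_rows:
  moves:
    - [[0, 0, 0, 0, 0, 0, -0.3], [0, 0, 0, 0, 0, 0, -0.06], [0, 0, 0, 0, 0, 0, -0.06], [0, 0, 0.02, 0, 0, 0, -0.06], [0, 0, 0.03, 0, 0, 0, -0.06], [0, 0, 0.03, 0, 0, 0, -0.06], [0, 0, 0.04, 0, 0, 0, -0.06], [0, -0.04, 0.02, 0, 0, 0, -0.06], [0, -0.04, 0, 0, 0, 0, -0.06], [0, -0.04, 0, 0, 0, 0, -0.06]]

```text
clock: 16.4
eef_pos: [534.6, 85.3, 199.2]
tcp_rot: [-3.141, -0.001, 0.107]
contact_force: [-0.2, -0.5, -0.5]
opening: 0.472
grasp_force: 0.0
```

send_rows:
  moves:
    - [[0, -0.04, 0, 0, 0, 0, -0.06], [0, -0.04, 0, 0, 0, 0, -0.06], [0, 0, 0, 0, 0, 0, -0.06], [0, 0, 0, 0, 0, 0, -0.06]]

```text
clock: 16.8
eef_pos: [534.3, 5.6, 198.2]
tcp_rot: [-3.141, 0.001, 0.104]
contact_force: [0.3, 0.5, -0.3]
opening: 0.469
grasp_force: 0.0
```

Run:
```python
from fit import *
d=snap('scene','s7'); a=snap('top','t7'); r=d['img'].astype(int)
p=proj(d,[[532,203.5,52]])[0]; k=blob((r[...,0]>120)&(r[...,1]<70)&(r[...,2]<70),p); K=back(d,[k[2]],50)[0]
print(k[1:],K); H=np.array([566.7,283.2])-75*np.array([np.cos(1.68),np.sin(1.68)])-71*np.array([-np.sin(1.68),np.cos(1.68)])
v=K[:2]-H; print(np.linalg.norm(v),'angle',np.angle(np.exp(1j*(np.arctan2(v[1],v[0])-1.68-np.pi/2))))
im=d['img'].copy()
for X in (circ(566.7,283.2,57,0),circ(566.7,283.2,45,36)):
    cv2.polylines(im,[np.round(proj(d,X)*16).astype('int32').reshape(-1,1,2)],True,(255,0,255),1,cv2.LINE_AA,4)
h=np.s_[195:310,290:410]
cv2.imwrite('pics/c7.png',np.hstack([cv2.resize(x[h][:,:,::-1],None,fx=3.2,fy=3.2,interpolation=cv2.INTER_CUBIC) for x in(d['img'],im)]))
```

```text
(array([334, 221,   9,  11,  64], dtype=int32), array([338.046875, 225.28125 ])) [531.02373135 206.0919313   50.        ]
114.88933909176825 angle -0.019493810227696893
```

View pics/c7.png

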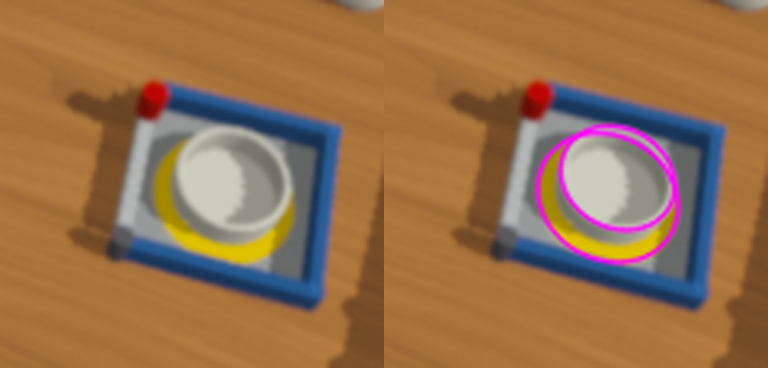

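The gate lies across the opening at about 0 rad (knob at crop px (155,98)), and the dish is still centred on the mark. The arm is clear, so I'll hand in.

```bash
python3 -c "
from rig import sign_off
print(sign_off())"
```

```text
the job is handed in; nothing more can be done
None
```

The glazed dish stands within about 2 mm of the mark's centre (camera estimate), the gate is shut against its stop, and the job was handed in at about 17 s; no verdict was returned.

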